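# Test the safety trip of the conservation bench's power console

## Robot

A 7-joint arm with a two-finger parallel gripper is mounted at the origin on the work surface. World frame = base frame: x ahead of the robot, y to its left, z up, the work surface at z = 0. Lengths are in m, angles in rad, forces in N, time in s.
With the tool pointing down it reaches from about 0.4 to 0.85 m from the base axis. Payload 10.4 kg.
Tool frame: the origin (TCP) lies on the centre line of the jaws, within the pads' length; the fingertips stand 8 mm ahead of it and the grasp point (between the pads) lies 11 mm behind it (r.finger_overhang is the distance from the TCP to the fingertips, in m); z points along the fingers, y is the line along which they close (so a half turn about z gives the same grasp; the last joint's range is limited). The gripper opens to 87 mm and grips with 3 to 60 N. Pads are 19 mm wide; open, the fingers measure 117 mm over their backs; the gripper's body (75 mm by 190 mm) begins 51 mm behind the grasp point.
Start: joints at [-1.208, 0.332, -0.065, 1.46, 0.022, 1.35, -0.088], TCP at [0.235, 0.579, 0.231] pointing down, gripper open.
Joint ranges: [-2.6, 2.6], [-0.5, 2.12], [-1.47, 1.34], [0.16, 2.42], [-1.27, 4.41], [0.06, 2.06], [-2.6, 2.6]. Speed limits (rad/s): [2.22, 2.22, 2.79, 2.79, 3.14, 3.14, 3.14].

## Interface

Orientations are given as a unit quaternion [x, y, z, w].
In Python, from bench import r, vision gives the robot as it stands.
- The arm moves only by the tool drive_tool, never from a script. Its argument "series" is a list of rows, each a list of 2 entries, a list of its own where there are three numbers: the shift along the world's x, y, z in cm, then the turn about the world's z in degrees. A call has exactly 10 rows; each row shifts and turns the commanded pose from where the row before left it; what a row does not reach is not made up. A row lasts 1/8 s, in which the tool goes at most 62.5 mm and 10.7 degrees, less where a joint would pass 70% of its speed; a pose out of reach is approached as far as the arm can. A call with a gripper value outside its range is refused whole. "hand" is the closure, from 0 (fully open) to 1 (shut), set as the call begins (left out, the last holds). The fingers move at their own pace and stop on an object; "newtons" is the grip in N (left out, the last holds). Time passes only in rows, so rows that do not move let the fingers close, or fill a call up. It gives the time, the measured TCP pose, the force, the opening and the grip force at its end, in the units of the state.
- r.read_state(): the state, without advancing time (a new reading comes with each control period).
- vision.camera(name): name is "side" or "top"; returns a dict with "color" (420x560x3 uint8, red, green, blue), "intrinsics" (3x3 intrinsics, pixels), "R" (3x3) and "t" (3): a world point X has camera coordinates R X + t. Camera axes: x right, y down, z forward; pixel columns grow to the right and rows downward; lengths in m; the calibration is good to about 2 mm. A picture is of the moment at which its call begins. There is no depth.
- r.close_job(): hands the job in; it is judged then, once.
The state is a dict: "time": time; "joint_positions": joint angles; "joint_vel": joint speeds; "joint_torque": joint torques, N m; "ee_pos": TCP position; "eef_rot": TCP orientation; "ft_force": force on the tool from outside, world axes, zero at the start; "torque": the same for the moment, N m; "width": finger opening in m; "grip_force": force on a finger pad.
Only numpy, scipy, OpenCV 4.12 (cv2) and the standard library are available. Lean on these libraries where they do the work, as an engineer would, in place of code of your own. Each camera call takes 0.05 s, during which the arm holds its last target. There are 200 camera calls.

## Task

Before the analyser is plugged in, check the safety trip of the bench power console: press the yellow test button so that the red lever drops, then lift the lever back up until it stays up by itself. Leave the torch, the gilt fragment and the foam block where they lie.

Things in the scene. Friction and masses are not known exactly. Their poses are not given: they have to be found in the camera images.
- console: White wedge-shaped power console fixed to the bench, 240 (x) x 270 (y) mm, 45 mm high at the front, 182 at the far edge. Origin: centre of its underside; x runs from the low front to the high far edge, y left, z up. Its face climbs 32 degrees along +x: up-slope direction (0.848, 0, 0.530), outward normal (-0.530, 0, 0.848). Button on the left half (y +62 mm), lever on the right (y -62).
- face_middle (a point): Middle of the sloping face, on its surface: console x = -10, y = 0, z = 113.7 mm.
- guard_bar (a point): Middle of the cross bar (10 mm steel bar along console y) of the guard hoop over the button: 26 mm up the slope from the button's centre and 60 mm out from the face. Its two legs stand 50 mm either side of the button's centre line. The hoop blocks the button from straight above; along the face's normal it is free.
- test_button_top (a point): Centre of the top of the yellow push button, 32 mm across, which stands 22 mm out from the face in a black collar 12 mm high. The button moves straight into the face.
- test_button (a joint): Travel of the yellow button in m: 0 released, 0.006 fully pressed. Springs back by itself; starts to move at about 1.2 N and needs about 4 N to be fully down. The lever trips at about half of the travel.
- lever_pivot (a point): Point on the lever's hinge axis (parallel to console y), hidden 14 mm below the face's surface, halfway up the slope, 62 mm to the right of face_middle (console y = -62 mm).
- lever_tip (a point): Centre of the red paddle at the lever's end, 74 mm from the pivot. Paddle 50 mm wide (console y), 24 mm along the lever, 14 mm thick, on a steel stem 14 x 9 mm. Up: 53 mm up the slope from the pivot, 37 mm out from the face. Down: 42 mm down the slope, 47 mm out. Between the dropped lever and the face below it there is room for fingertips to push it up from below.
- trip_lever (a joint): Lever angle, rad: 0 up (leaning 46 degrees up the slope from the face's normal, 14 past the vertical), 1.41 down (35 degrees down the slope from the normal). Turns freely, 0.09 kg, no latch or spring: below about 0.24 rad it falls to the up stop, above it to the down stop. Pressing the button tips it over; it drops within a second. Release the button before lifting.
- torch: Black pocket torch lying on the bench beside or before the console, 142 mm long, 34 mm high. Origin: under its middle; long axis x.
- gilt_fragment: Gilded carved frame fragment lying on the bench, 120 x 36 mm, about 44 mm high. Origin: centre of its underside.
- foam_block: White L-shaped foam block, 75 x 50 mm, 52 mm high at one end. Origin: centre of its underside.

How it is judged:
On the way, in this order (a step that is already met when the one before it is completed fails the run):
1. the test button is pressed in by more than 2.5 mm, while the lever is not yet down (value of joint test_button above 0.0025 m and value of joint trip_lever below 1.2 rad).
2. the lever has dropped: it lies at its lower stop (more than 1.3 rad) (value of joint trip_lever above 1.3 rad), for 0.2 s.
3. the lever is up again (less than 0.08 rad) (value of joint trip_lever below 0.08 rad), for 0.2 s.
At the end, for the whole second after the job is handed in: The lever rests up at its stop (within 0.08 rad) by itself, the button is released (less than 1 mm in), and torch, gilt fragment and foam block are within 30 mm of where they lay (value of joint trip_lever below 0.08 rad and velocity of joint trip_lever between -0.1 and 0.1 rad/s and value of joint test_button below 0.001 m and distance of each of torch, gilt_fragment, foam_block from where it was at the start of the episode below 0.03 m); the robot touches nothing.
It fails at once if a bystander (torch, gilt fragment, foam block) is moved by more than 30 mm (distance of any of torch, gilt_fragment, foam_block from where it was at the start of the episode above 0.03 m).
It also fails if it takes over 40 s, if anything falls off the work surface, if the arm or the gripper's body presses on something with over 40 N, if the wrist force passes 120 N, or if a joint passes its speed limit or range.

## Working session

There is one attempt and no reset: what is moved stays moved. The work goes in short steps, Python scripts to look and compute and a tool call to move; the robot and the scene stay as the last step left them, time stands still between calls to the robot, and variables do not carry over. Pictures are saved under pics/ and viewed, at most 10 in all, crops included, and the job is handed in when it is done.

Besides the shell and the picture viewer there is one more tool, called by a JSON object that holds its "api" and its "payload", one argument or row to a line. drive_tool: Moves the arm, as the interface text tells. Its arguments: {"type":"object","properties":{"series":{"type":"array"},"hand":{"type":"number"},"newtons":{"type":"number"}},"required":["series"]}

```bash
mkdir -p pics; python3 - <<'E'
from bench import r,vision
import cv2,numpy as np
for n in("side","top"):
    c=vision.camera(n);cv2.imwrite(f"pics/{n}0.png",c["color"][:,:,::-1])
    np.savez(f"{n}.npz",K=c["intrinsics"],R=c["R"],t=c["t"]);print(n,-c["R"].T@c["t"],c["R"][2])
s=r.read_state();print(s["time"],s["ee_pos"],s["eef_rot"],s["width"])
E
```

```text
side [ 0.50114332 -0.55506919  0.84635917] [ 0.0383998   0.64080089 -0.76674616]
top [0.48499842 0.05808985 1.35111054] [ 0.04079453 -0.02726287 -0.99879555]
0.1 [0.23506767 0.57874691 0.22982818] [ 1.91694670e-01  9.81454400e-01 -6.36980895e-04 -9.42156609e-05] 0.08689087189517192
```

View pics/side0.png

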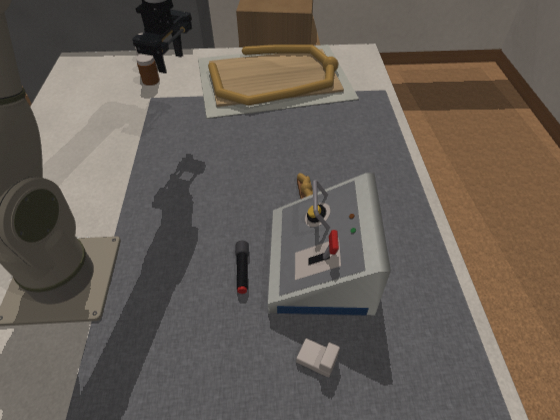

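View pics/top0.png

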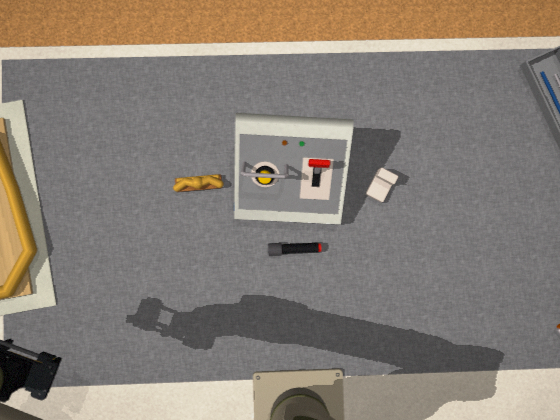

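The side view shows the console (270–385, 180–315) with the torch at (242,266), the fragment at (306,186) and the foam at (318,357). In the top view the button is near (264,177), the paddle at (319,163), the torch at (296,249) and the foam at (382,185). I'll enlarge both.

```bash
python3 - <<'E'
import cv2
for n,(x,y,w,h) in dict(side=(255,165,145,155),top=(220,105,150,125)).items():
    i=cv2.imread(f"pics/{n}0.png")[y:y+h,x:x+w]
    s=4 if n=="side" else 5
    i=cv2.resize(i,None,fx=s,fy=s,interpolation=cv2.INTER_CUBIC)[:600]
    i=cv2.convertScaleAbs(i,alpha=1.3)
    cv2.imwrite(f"pics/{n}c.png",i[:, :800])
E
```

```text
(no output)
```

View pics/sidec.png

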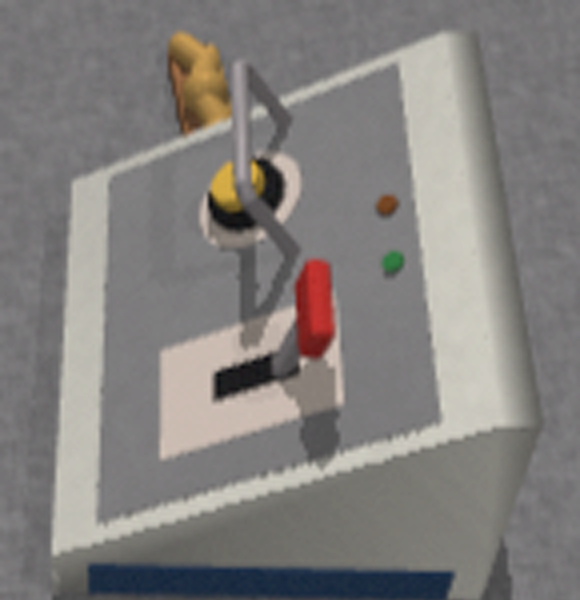

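View pics/topc.png

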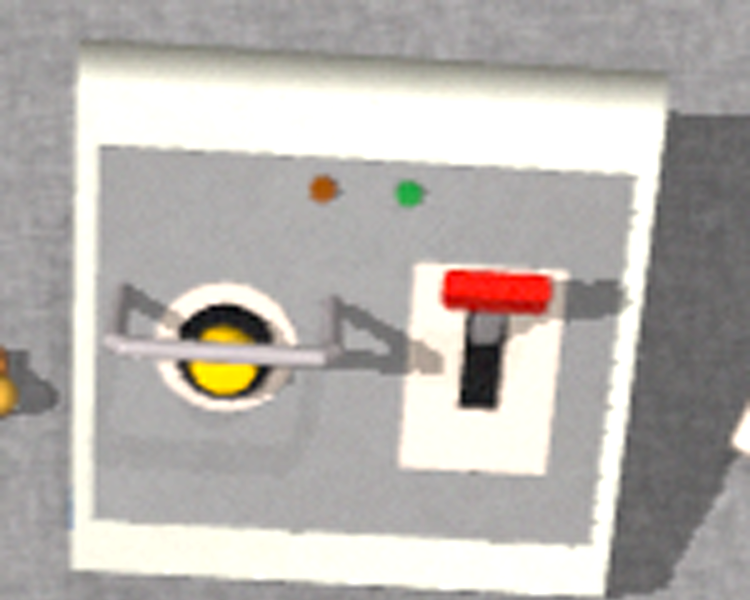

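The side crop shows the bar's ends at (239,65) and (243,190), the paddle centre at (316,308) and the front corners at (74,181) and (54,552). The top crop shows the button at (226,360), the bar's ends at (107,341) and (338,355), the paddle at (497,290) and the front corners at (72,570) and (606,597). Next I fit the console pose.

```bash
cat >h.py <<'E'
import numpy as np
from scipy.optimize import least_squares
FM=np.array([-10,0,113.7]);U=np.array([.848,0,.53]);N=np.array([-.53,0,.848]);Y=np.array([0,1.,0])
P=lambda u,y,n:(FM+u*U+y*Y+n*N)/1000
cam={n:np.load(n+".npz") for n in("side","top")}
def proj(n,X):
    c=cam[n];p=c["K"]@(c["R"]@X+c["t"]);return p[:2]/p[2]
def world(q,p):
    c,s=np.cos(q[2]),np.sin(q[2]);return np.array([q[0]+c*p[0]-s*p[1],q[1]+s*p[0]+c*p[1],p[2]])
E
python3 - <<'E'
from h import *
o=dict(side=(4,255,165),top=(5,220,105))
fl=np.array([-.12,.135,.045]);fr=np.array([-.12,-.135,.045])
ob=[("top",P(0,62,22),226,360),("top",P(26,62,60),222,348),("top",P(53,-62,37),497,293),("top",fl,72,570),("top",fr,606,597),
("side",P(26,62,60),241,127),("side",P(53,-62,37),316,308),("side",fl,74,181),("side",fr,54,552),("side",P(0,62,22),237,190)]
px=lambda n,a,b:np.array([(a+.5)/o[n][0]-.5+o[n][1],(b+.5)/o[n][0]-.5+o[n][2]])
f=lambda q:np.concatenate([proj(n,world(q,p))-px(n,a,b) for n,p,a,b in ob])
s=least_squares(f,[.6,.05,0],loss="soft_l1");q=s.x;np.save("q.npy",q)
print(q,np.degrees(q[2]));print(f(q).reshape(-1,2).round(1))
for k,p in dict(btn=P(0,62,22),bar=P(26,62,60),up=P(53,-62,37),dn=P(-42,-62,47),piv=P(0,-62,-14)).items():print(k,world(q,p).round(4))
E
```

```text
[ 0.6193791   0.00484153 -0.08333802] -4.774916799487756
[[ 0.2  0.6]
 [ 0.8  0.2]
 [ 0.5 -0.7]
 [ 0.3 -1. ]
 [-0.1 -0.7]
 [ 0.2 -1. ]
 [-0.1  0. ]
 [-0.2 -0.4]
 [-0.5  0.1]
 [-0.7 -3.1]]
btn [0.603  0.0684 0.1324]
bar [0.6049 0.0683 0.1784]
up [ 0.6295 -0.0582  0.1732]
dn [ 0.5439 -0.0511  0.1313]
piv [ 0.6116 -0.0567  0.1018]
```

{"api": "drive_tool", "payload": {
  "series": [
    [[3, -4.3, 0.2], 1.7],
    [[3, -4.3, 0.2], 1.7],
    [[3, -4.3, 0.2], 1.7],
    [[3, -4.3, 0.2], 1.7],
    [[3, -4.3, 0.2], 1.7],
    [[3, -4.3, 0.2], 1.7],
    [[3, -4.3, 0.2], 1.7],
    [[3, -4.3, 0.2], 1.7],
    [[3, -4.3, 0.2], 1.7],
    [[3, -4.3, 0.2], 1.7]
  ],
  "hand": 1,
  "newtons": 5
}}

```text
time: 1.35
ee_pos: [0.5358, 0.1476, 0.2505]
eef_rot: [0.044, 0.999, 0.0, -0.0]
ft_force: [1.3, -0.2, 0.1]
width: 0.0015
grip_force: 0.0
```

{"api": "drive_tool", "payload": {
  "series": [
    [[1, -1.8, 0], 0],
    [[1, -1.8, 0], 0],
    [[1, -1.8, 0], 0],
    [[1.2, -1.8, 0], 0],
    [[0, 0, 0], 0],
    [[0, 0, -3], 0],
    [[0, 0, -3], 0],
    [[0, 0, -3], 0],
    [[0, 0, 0], 0],
    [[0, 0, 0], 0]
  ]
}}

```text
time: 2.6
ee_pos: [0.5775, 0.0777, 0.1618]
eef_rot: [0.044, 0.999, 0.0, 0.001]
ft_force: [0.4, -0.4, 1.1]
width: 0.0005
grip_force: 0.0
```

```bash
python3 - <<'E'
from bench import r,vision
import cv2,numpy as np
a=vision.camera("side")["color"][150:300,255:400,::-1];b=vision.camera("top")["color"][105:255,215:360,::-1]
f=lambda i:cv2.resize(i,(398,412),interpolation=cv2.INTER_CUBIC)
cv2.imwrite("pics/p1.png",np.hstack([f(a),f(b)]))
s=r.read_state();print(s["ee_pos"],s["ft_force"])
E
```

```text
[0.57786188 0.07753036 0.16212607] [-0.59002284  0.05865406 -0.20921058]
```

View pics/p1.png

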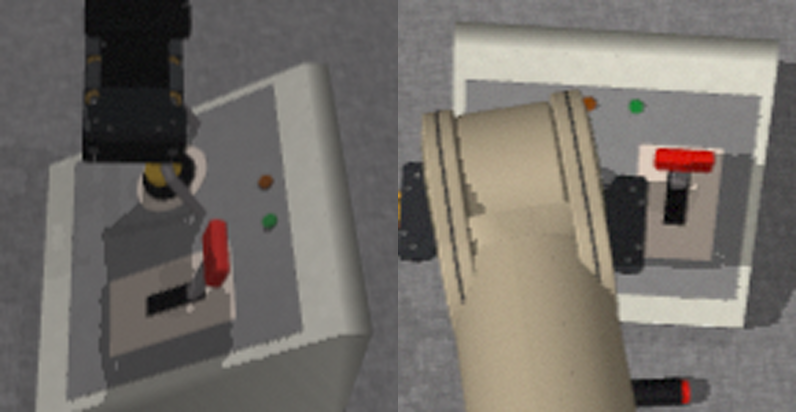

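The left half (side) shows the closed gripper just in front of the button and bar. The right half (top) shows the lever still up at (685,160), clear of the gripper body. Now the press.

{"api": "drive_tool", "payload": {
  "series": [
    [[0.4, 0, 0], 0],
    [[0.4, 0, 0], 0],
    [[0, 0, -1], 0],
    [[0, 0, -1], 0],
    [[0, 0, -0.4], 0],
    [[0, 0, -0.2], 0],
    [[0, 0, -0.2], 0],
    [[0, 0, -0.2], 0],
    [[0, 0, -0.2], 0],
    [[0, 0, 0], 0]
  ]
}}

```text
time: 3.95
ee_pos: [0.5854, 0.0772, 0.1288]
eef_rot: [0.044, 0.999, 0.0, 0.0]
ft_force: [0.3, -0.2, 4.3]
width: 0.0003
grip_force: 1.8
```

```bash
python3 - <<'E'
from bench import r,vision
import cv2,numpy as np
a=vision.camera("side")["color"][150:300,255:400,::-1];b=vision.camera("top")["color"][105:255,215:360,::-1]
f=lambda i:cv2.resize(i,(398,412),interpolation=cv2.INTER_CUBIC)
cv2.imwrite("pics/p2.png",np.hstack([f(a),f(b)]))
for i in range(1):
    s=r.read_state();print(s["ee_pos"],s["ft_force"])
E
```

```text
[0.58532172 0.0771747  0.12876656] [1.35490349 0.03180102 5.46366464]
```

View pics/p2.png

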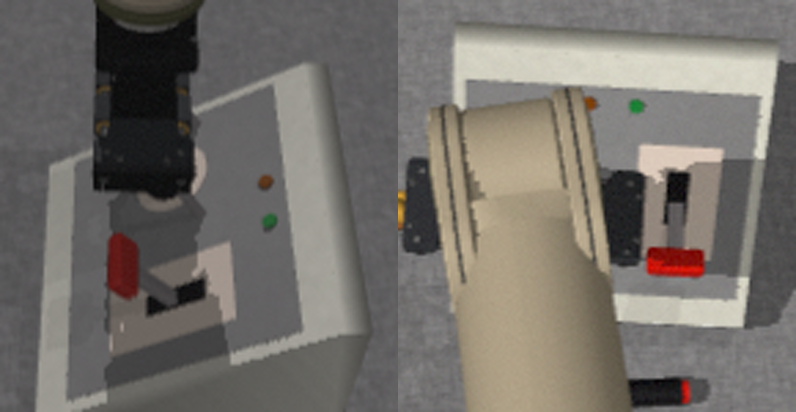

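The lever has dropped: the paddle is at (123,267) in the left half and (676,262) in the right. Now up and over to the paddle.

{"api": "drive_tool", "payload": {
  "series": [
    [[-0.2, 0, 3], 0],
    [[0, 0, 3], 0],
    [[0, 0, 3], 0],
    [[0, 0, 3], 0],
    [[-0.8, -2.6, 0], 0],
    [[-0.8, -2.6, 0], 0],
    [[-0.8, -2.6, 0], 0],
    [[-0.8, -2.6, 0], 0],
    [[-0.8, -2.4, 0], 0],
    [[0, 0, 0], 0]
  ]
}}

```text
time: 5.3
ee_pos: [0.5424, -0.0529, 0.2483]
eef_rot: [0.046, 0.999, -0.0, -0.0]
ft_force: [0.7, -0.0, -0.1]
width: 0.0004
grip_force: 0.0
```

{"api": "drive_tool", "payload": {
  "series": [
    [[0, 0, 0], 0],
    [[0, 0, 0], 0],
    [[0, 0, 0], 0],
    [[0, 0, 0], 0],
    [[0, 0, 0], 0],
    [[0, 0, 0], 0],
    [[0, 0, -1], 0],
    [[0, 0, -1], 0],
    [[0, 0, -1], 0],
    [[0, 0, 0], 0]
  ],
  "hand": 0
}}

```text
time: 6.55
ee_pos: [0.5426, -0.0509, 0.2174]
eef_rot: [0.045, 0.999, -0.0, -0.001]
ft_force: [0.2, 0.3, -0.0]
width: 0.0855
grip_force: 0.0
```

```bash
python3 - <<'E'
from bench import r,vision
from h import *
import cv2
q=np.load("q.npy")
print("pred dn",proj("side",world(q,P(-42,-62,47))),"vs",123*.3643+255,267*.364+150,proj("top",world(q,P(-42,-62,47))),"vs",316.3,200.4)
a=vision.camera("side")["color"][130:330,240:400,::-1]
cv2.imwrite("pics/p3.png",cv2.resize(a,(480,600),interpolation=cv2.INTER_CUBIC))
s=r.read_state();print(s["time"],s["ee_pos"],s["ft_force"],s["width"])
E
```

```text
pred dn [291.27658084 252.68246884] vs 299.8089 247.188 [316.02828407 200.61643052] vs 316.3 200.4
6.6 [ 0.54294467 -0.0509667   0.21813787] [ 0.2470403   0.59663404 -0.16822744] 0.0859532008498352
```

View pics/p3.png

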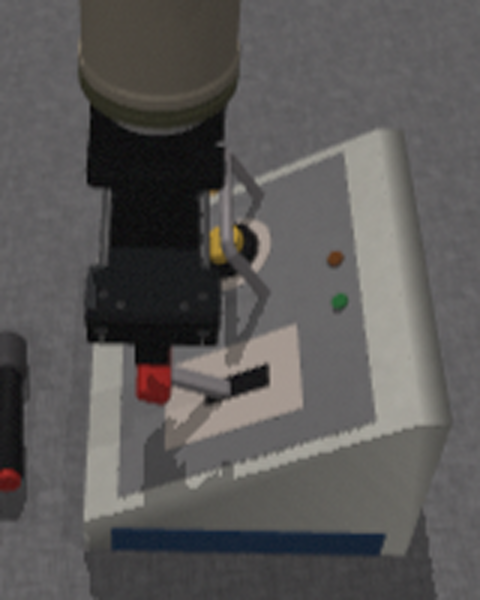

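The paddle (153,382 in this crop) lies right below the open fingers, where it was predicted. Next I lower and grip lightly.

{"api": "drive_tool", "payload": {
  "series": [
    [[0, 0, -1.5], 0],
    [[0, 0, -1.5], 0],
    [[0, 0, -1.5], 0],
    [[0, 0, -1.5], 0],
    [[0.1, 0, -1.2], 0],
    [[0, 0, -0.9], 0],
    [[0, 0, -0.6], 0],
    [[0, 0, 0], 0],
    [[0, 0, 0], 0],
    [[0, 0, 0], 0]
  ]
}}

```text
time: 7.85
ee_pos: [0.5444, -0.0509, 0.132]
eef_rot: [0.045, 0.999, 0.0, 0.0]
ft_force: [-1.1, 0.2, 0.4]
width: 0.087
grip_force: 0.0
```

{"api": "drive_tool", "payload": {
  "series": [
    [[0, 0, 0], 0],
    [[0, 0, 0], 0],
    [[0, 0, 0], 0],
    [[0, 0, 0], 0],
    [[0, 0, 0], 0],
    [[0, 0, 0], 0],
    [[0, 0, 0], 0],
    [[0, 0, 0], 0],
    [[0, 0, 0], 0],
    [[0, 0, 0], 0]
  ],
  "hand": 1,
  "newtons": 4
}}

```text
time: 9.1
ee_pos: [0.5442, -0.0501, 0.1316]
eef_rot: [0.044, 0.999, 0.0, -0.0]
ft_force: [0.7, 5.2, 0.1]
width: 0.0501
grip_force: 4.0
```

```bash
python3 - <<'E'
from bench import r
from h import *
q=np.load("q.npy")
e=r.read_state()["ee_pos"];print(e)
b=np.radians(46)-np.linspace(1.41,0.03,21)
X=np.array([world(q,P(74*np.sin(t),-62,74*np.cos(t)-14)) for t in b])
print((X[0]*100).round(2));print((np.diff(X,axis=0)*100).round(2).tolist())
E
```

```text
[ 0.54421953 -0.05011472  0.13155464]
[54.39 -5.11 13.1 ]
[[0.22, -0.02, 0.46], [0.25, -0.02, 0.45], [0.28, -0.02, 0.43], [0.31, -0.03, 0.41], [0.33, -0.03, 0.39], [0.36, -0.03, 0.36], [0.38, -0.03, 0.34], [0.41, -0.03, 0.31], [0.43, -0.04, 0.28], [0.44, -0.04, 0.25], [0.46, -0.04, 0.22], [0.47, -0.04, 0.19], [0.49, -0.04, 0.15], [0.49, -0.04, 0.12], [0.5, -0.04, 0.08], [0.51, -0.04, 0.05], [0.51, -0.04, 0.01], [0.51, -0.04, -0.02], [0.51, -0.04, -0.06], [0.5, -0.04, -0.09]]
```

{"api": "drive_tool", "payload": {
  "series": [
    [[0.22, 0, 0.46], 0],
    [[0.25, 0, 0.45], 0],
    [[0.28, -0.05, 0.43], 0],
    [[0.31, 0, 0.41], 0],
    [[0.33, -0.05, 0.39], 0],
    [[0.36, -0.05, 0.36], 0],
    [[0.38, 0, 0.34], 0],
    [[0.41, -0.05, 0.31], 0],
    [[0.43, 0, 0.28], 0],
    [[0.44, -0.05, 0.25], 0]
  ]
}}

```text
time: 10.35
ee_pos: [0.5785, -0.0529, 0.1686]
eef_rot: [0.044, 0.999, 0.0, -0.0]
ft_force: [-1.0, 5.8, -0.3]
width: 0.05
grip_force: 4.0
```

{"api": "drive_tool", "payload": {
  "series": [
    [[0.46, -0.05, 0.22], 0],
    [[0.47, 0, 0.19], 0],
    [[0.49, -0.05, 0.15], 0],
    [[0.49, -0.05, 0.12], 0],
    [[0.5, 0, 0.08], 0],
    [[0.51, -0.05, 0.05], 0],
    [[0.51, -0.05, 0.01], 0],
    [[0.51, -0.05, -0.02], 0],
    [[0.51, -0.05, -0.06], 0],
    [[0.5, 0, -0.1], 0]
  ]
}}

```text
time: 11.6
ee_pos: [0.6284, -0.057, 0.175]
eef_rot: [0.045, 0.999, 0.0, 0.0]
ft_force: [0.2, 3.8, 1.3]
width: 0.05
grip_force: 4.0
```

```bash
python3 - <<'E'
from bench import r,vision
import cv2
a=vision.camera("side")["color"][130:330,240:400,::-1]
cv2.imwrite("pics/p4.png",cv2.resize(a,(480,600),interpolation=cv2.INTER_CUBIC))
s=r.read_state();print(s["time"],s["ee_pos"],s["ft_force"],s["width"])
E
```

```text
11.65 [ 0.62879338 -0.05703112  0.17487946] [0.05635464 4.45056177 2.35599792] 0.050208903521979854
```

View pics/p4.png

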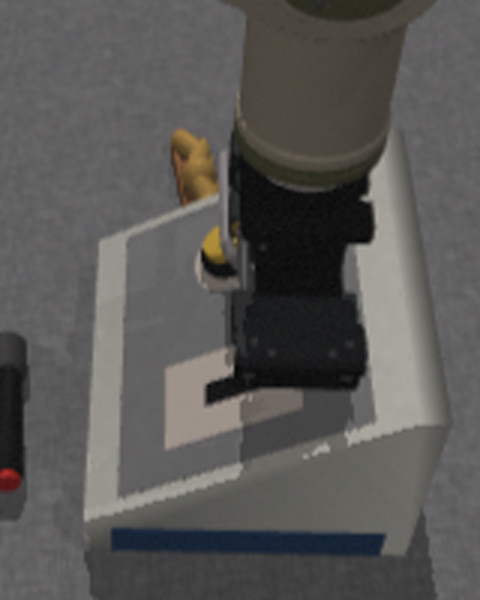

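The slot (225,390) is empty and the paddle is hidden in the gripper near the up stop. Release and withdraw.

{"api": "drive_tool", "payload": {
  "series": [
    [[0, 0, 0], 0],
    [[0, 0, 0], 0],
    [[0, 0, 0], 0],
    [[0, 0, 0], 0],
    [[0, 0, 0], 0],
    [[0, 0, 0], 0],
    [[0, 0, 0], 0],
    [[0, 0, 0], 0],
    [[0, 0, 0], 0],
    [[0, 0, 0], 0]
  ],
  "hand": 0
}}

```text
time: 12.9
ee_pos: [0.6278, -0.0569, 0.1748]
eef_rot: [0.045, 0.999, 0.0, 0.0]
ft_force: [0.5, -0.5, -0.1]
width: 0.0872
grip_force: 0.0
```

{"api": "drive_tool", "payload": {
  "series": [
    [[0, 0, 1], 0],
    [[0, 0, 2], 0],
    [[0, 0, 3], 0],
    [[0, 0, 3], 0],
    [[0, 0, 3], 0],
    [[-2, 4, 0], 0],
    [[-3, 5, 0], 0],
    [[-4, 5, 0], 0],
    [[-4, 5, 0], 0],
    [[-3, 5, 0], 0]
  ]
}}

```text
time: 14.15
ee_pos: [0.4682, 0.182, 0.296]
eef_rot: [0.045, 0.999, 0.001, 0.001]
ft_force: [1.3, 1.3, -0.4]
width: 0.0867
grip_force: 0.0
```

{"api": "drive_tool", "payload": {
  "series": [
    [[-2, 4, 0], 0],
    [[-2, 4, 0], 0],
    [[-1, 2, 0], 0],
    [[0, 0, 0], 0],
    [[0, 0, 0], 0],
    [[0, 0, 0], 0],
    [[0, 0, 0], 0],
    [[0, 0, 0], 0],
    [[0, 0, 0], 0],
    [[0, 0, 0], 0]
  ]
}}

```text
time: 15.4
ee_pos: [0.4197, 0.2807, 0.2948]
eef_rot: [0.045, 0.999, 0.0, -0.0]
ft_force: [0.1, 0.2, -0.4]
width: 0.0867
grip_force: 0.0
```

```bash
python3 - <<'E'
from bench import r,vision
import cv2,numpy as np
a=vision.camera("side")["color"][130:330,220:400,::-1];b=vision.camera("top")["color"][90:290,210:390,::-1]
cv2.imwrite("pics/p5.png",cv2.resize(np.hstack([a,b]),(790,440),interpolation=cv2.INTER_CUBIC))
s=r.read_state();print(s["time"],s["ee_pos"],s["ft_force"],s["width"])
E
```

```text
15.5 [0.41966365 0.28071262 0.29475907] [ 0.15573008 -0.49296171  0.03819111] 0.08742047385896386
```

View pics/p5.png

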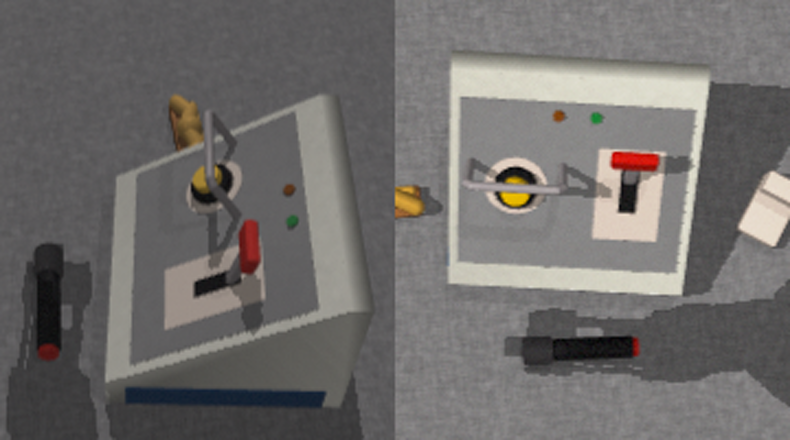

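The lever stands up in both views, at (250,247) in the left half and (635,161) in the right. The button is out, the other objects haven't moved, and the robot is clear.

```bash
python3 -c "
from bench import r
print(r.close_job())"
```

```text
the job is handed in; nothing more can be done
None
```

The job is handed in: I pressed the test button, the lever dropped, and I lifted it back up, where it stays by itself; the last pictures show the button released and the torch, gilt fragment and foam block where they lay, but the hand-in returned no verdict.

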